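# Sort the coffee-corner things: pods to their chutes, seasonings to the tray

## Robot

A 7-joint arm with a two-finger parallel gripper is mounted at the origin on a cart in front of the work surface, level with it; the furniture and walls round the work are solid. World frame = base frame: x ahead of the robot, y to its left, z up, the work surface at z = 0. Lengths are in m, angles in rad, forces in N, time in s.
With the tool pointing down it reaches from about 0.425 to 0.925 m from the base axis. Payload 6.8 kg.
Tool frame: the origin (TCP) lies midway between the tips of the shut fingers; the grasp point (between the pads) lies 19 mm behind it; z points along the fingers, y is the line along which they close (so a half turn about z gives the same grasp; the last joint's range is limited). The gripper opens to 85 mm and grips with 20 to 120 N. Pads are 22 mm wide; open, the fingers measure 114 mm over their backs; the gripper's body (76 mm by 85 mm) begins 54 mm behind the grasp point. The pads swing forward as they close: fully open they stand 13 mm farther back than shut.
Start: joints at [1.228, 0.477, 0.022, 1.555, -0.011, 1.109, -0.083], TCP at [0.157, -0.656, 0.231] pointing down, gripper open.
Joint ranges: [-2.96, 2.96], [-0.34, 2.1], [-1.41, 1.46], [0.24, 2.44], [-1.37, 4.51], [0.17, 1.92], [-2.96, 2.96]. Speed limits (rad/s): [2.39, 2.39, 3.14, 3.14, 3.14, 3.14, 3.14].

## Interface

Orientations are given as a rotation vector (axis times angle).
In Python, from bench import r gives the robot as it stands. The module is installed in compiled form; this text tells all that it offers.
- The arm moves only by the tool apply_moves, never from a script. Its argument "rows" is a list of rows, each a list of 6 numbers: the shift along the tool's x, y, z scaled (see below), then the turn, a rotation vector about the tool's x, y, z scaled (see below). A call has 1 to 5 rows; each row is the pose to reach, as a shift and turn from the pose commanded when the call began, along the tool's axes at that moment; what a row does not reach only later rows make up. The controller multiplies each number of a shift by 0.25 m and each number of a turn by 90 degrees. A row lasts 1/8 s, in which the tool goes at most 62.5 mm and 10.7 degrees, less where a joint would pass 70% of its speed; a pose out of reach is approached as far as the arm can. A call with a number of a shift or a turn outside -1 to 1 is refused whole. A call with a gripper value outside its range is refused whole. "claw" is the opening, from 0 (shut) to 1 (fully open), set as the call begins (left out, the last holds). The fingers move at their own pace and stop on an object; "newtons" is the grip in N (left out, the last holds). Time passes only in rows, so rows that repeat a pose let the fingers close. It gives the time, the measured TCP pose, the force, the opening and the grip force at its end, in the units of the state.
- r.get_obs(): the state, without advancing time (a new reading comes with each control period).
- r.grab_frame(name): name is "scene" or "top"; returns a dict with "pixels" (480x640x3 uint8, red, green, blue), "intrinsics" (3x3 intrinsics, pixels), "eye" and "attitude" of the camera in the world. Camera axes: x right, y up, looking along -z (the intrinsics and any distortion apply to the point x, -y, -z); pixel columns grow to the right and rows downward; lengths in m; the calibration is good to about 2 mm. A picture is of the moment at which its call begins. There is no depth.
- r.hand_in(): hands the job in; it is judged then, once.
Trained networks look in a picture, given as the dict that the camera call returned (one of the last four; its "shot" number tells which), for a name from the list of things; names that differ only in an ending like _2 or _b are one class to them, and where a whole thing is asked for, a point or a joint stands for the part that bears it (a point fixed in the world has none). Each returns a list of dicts, best first, with "conf" (0 to 1); they miss things now and then, are a little off and sometimes report something else, mostly with a low value. They report only what shows in the picture. A call takes as long as a camera call. They do not tell look-alikes from the thing itself.
- r.search_frame(picture, thing): "rect" ([left, top, width, height] in pixels, round what is visible of it).
- r.outline_of(picture, thing): "pixels" (480x640 bool, what is visible of it) and "rect" ([left, top, width, height] in pixels, round what is visible of it).
- r.landmark_of(picture, thing): "point" ([column, row] in pixels: a listed point, or the origin of a listed thing).
The state is a dict: "clock": time; "joints": joint angles; "qvel": joint speeds; "tau": joint torques, N m; "tcp_pos": TCP position; "orientation": TCP orientation; "contact_force": force on the tool from outside, world axes, zero at the start; "moment": the same for the moment, N m; "grip_width": finger opening in m; "gripper_force": force on a finger pad.
Only numpy, scipy, OpenCV 4.12 (cv2) and the standard library are available. Lean on these libraries where they do the work, as an engineer would, in place of code of your own. Each camera call takes 0.05 s, during which the arm holds its last target. There are 200 camera calls.

## Task

Sort the mixed things along the front of the worktop: let each coffee pod slide down the pod chute of its own colour, so that it sits upright against the stop at the low end, and stand the salt shaker and the vanilla bottle upright in the wooden tray. Leave the drinking glass, the egg timer and the small mug where they are.

Things in the scene. Friction and masses are not known exactly. Their poses are not given: they have to be found in the camera images.
- pod_green_center (a point): Centre of the green coffee pod: a rigid capsule, green body on a silver rim 40 mm wide that lies down on the worktop; 36 mm high, body tapering slightly from 36 mm to 33 mm diameter up to 29 mm height, then to a 24 mm top. 20 g. Point is on its axis 18 mm above its underside. Own z is up.
- pod_orange_center (a point): Centre of the orange coffee pod: a rigid capsule, orange body on a silver rim 40 mm wide that lies down on the worktop; 36 mm high, body tapering slightly from 36 mm to 33 mm diameter up to 29 mm height, then to a 24 mm top. 20 g. Point is on its axis 18 mm above its underside. Own z is up.
- salt_shaker_center (a point): Centre of the salt shaker (the one in the front row, not the fixed things at the back wall): round, clear body with salt and a grey top, 44 mm in diameter up to 74 mm, top 34 mm wide, 90 mm high in all, 100 g. Point is on its axis 45 mm above its underside. Own z is up.
- vanilla_bottle_center (a point): Centre of the vanilla bottle: small amber dropper bottle with a black dropper bulb, 33 mm in diameter up to 62 mm, 24 mm wide neck, 102 mm high in all, 70 g. Point is on its axis 51 mm above its underside. Own z is up.
- chute_green_stop (a point): Centre of a pod at rest at the green chute's stop. Fixed 18-degree slippery white lane, 160 x 58 mm, green rails 9 mm high 46 mm apart, green lip at its low end; a clear hood over the lowest 42 mm bars the stop from above. Own x: level, uphill along the lane; own z up; this point 37 mm above the worktop. Release pods 95 mm (open: 50 to 120) along x; held upright there a pod touches with its centre 36 mm above this point.
- chute_orange_stop (a point): Centre of a pod at rest at the orange chute's stop. Fixed 18-degree slippery white lane, 160 x 58 mm, orange rails 9 mm high 46 mm apart, orange lip at its low end; a clear hood over the lowest 42 mm bars the stop from above. Own x: level, uphill along the lane; own z up; this point 37 mm above the worktop. Release pods 95 mm (open: 50 to 120) along x; held upright there a pod touches with its centre 36 mm above this point.
- tray: Open tray of light wood for the seasonings, fixed, 160 mm long (own x) by 86 mm wide (own y), walls 5 mm thick and 24 mm high, inner floor about 5 mm above the worktop. Origin: centre of its underside. Shaker and bottle fit one behind the other along own x, for instance 38 mm either side of the middle.
- glass: Bystander: small clear drinking glass, 51 mm in diameter, 59 mm high. Origin: centre of its underside.
- timer: Bystander: round kitchen egg timer, red top on white base, 62 mm in diameter, 60 mm high. Origin: centre of its underside.
- small_mug: Bystander: small mug, dark grey above and white below, 63 mm in diameter, 91 mm with its handle, 56 mm high, standing at the left. Origin: on its underside, within 15 mm of the middle of its body.
Mind the look-alikes: they are no part of the job. Leave any green or yellow look-alike of the part that bears salt_shaker_center alone.

How it is judged:
At the end, for the whole second after the job is handed in: Each pod's centre is within 12 mm of the stop point of the chute of its colour, the pod tilted less than 0.5 rad (the slope alone tilts it 0.31); salt shaker and vanilla bottle stand on the tray's floor inside its walls, tilted less than 0.15 rad; all four are at rest (under 0.02 m/s) (distance between pod_green_center and chute_green_stop below 0.012 m and angle between each of pod_green_center, pod_orange_center's own z axis and vertical below 0.5 rad and distance between pod_orange_center and chute_orange_stop below 0.012 m and x of salt_shaker_center in the frame of tray between -0.07 and 0.07 m and y of salt_shaker_center in the frame of tray between -0.035 and 0.035 m and z of salt_shaker_center in the frame of tray between 0.042 and 0.058 m and angle between each of salt_shaker_center, vanilla_bottle_center's own z axis and vertical below 0.15 rad and x of vanilla_bottle_center in the frame of tray between -0.07 and 0.07 m and y of vanilla_bottle_center in the frame of tray between -0.035 and 0.035 m and z of vanilla_bottle_center in the frame of tray between 0.048 and 0.064 m and linear speed of each of pod_green, pod_orange, salt_shaker, vanilla_bottle below 0.02 m/s); the robot touches nothing.
It fails at once if the drinking glass is shifted by more than 30 mm or tipped (distance of glass from where it was at the start of the episode above 0.03 m or angle between glass's own z axis and vertical above 0.4 rad).
It fails at once if the egg timer is shifted by more than 30 mm or tipped (distance of timer from where it was at the start of the episode above 0.03 m or angle between timer's own z axis and vertical above 0.4 rad).
It fails at once if the small mug is shifted by more than 30 mm or tipped (distance of small_mug from where it was at the start of the episode above 0.03 m or angle between small_mug's own z axis and vertical above 0.4 rad).
It also fails if it takes over 115 s, if anything falls off the work surface, if the arm or the gripper's body presses on something with over 40 N, if the wrist force passes 120 N, or if a joint passes its speed limit or range.

## Working session

There is one attempt and no reset: what is moved stays moved. The work goes in short steps, Python scripts to look and compute and a tool call to move; the robot and the scene stay as the last step left them, time stands still between calls to the robot, and variables do not carry over. Pictures are saved under pics/ and viewed, at most 14 in all, crops included, and the job is handed in when it is done.

Besides the shell and the picture viewer there is one more tool, called after "Request:" by a JSON object that holds its "name" and its "arguments". apply_moves: Moves the arm, as the interface text tells. Its arguments: {"type":"object","properties":{"rows":{"type":"array","items":{"type":"array","items":{"type":"number"}}},"claw":{"type":"number"},"newtons":{"type":"number"}},"required":["rows"]}

```bash
mkdir -p pics; cat > h.py <<'E'
import numpy as np, cv2
from scipy.spatial.transform import Rotation as R
from bench import r
def save(p,n,crop=None,s=1):
    im=p["pixels"][...,::-1]
    if crop: x,y,w,h=crop; im=im[y:y+h,x:x+w]
    cv2.imwrite("pics/"+n,cv2.resize(im,None,fx=s,fy=s,interpolation=cv2.INTER_CUBIC))
def att(p):
    a=np.array(p["attitude"],float)
    return a if a.shape==(3,3) else (R.from_rotvec(a).as_matrix() if a.size==3 else R.from_quat(a).as_matrix())
def ray(p,uv):
    K=np.array(p["intrinsics"]); d=np.linalg.solve(K,[uv[0],uv[1],1.]); d=att(p)@[d[0],-d[1],-d[2]]
    return np.array(p["eye"]),d/np.linalg.norm(d)
def onz(p,uv,z):
    e,d=ray(p,uv); return e+d*(z-e[2])/d[2]
def tri(l):
    A=0;b=0
    for e,d in l:
        M=np.eye(3)-np.outer(d,d);A=A+M;b=b+M@e
    return np.linalg.solve(A,b)
def proj(p,X):
    c=att(p).T@(np.array(X)-p["eye"]); K=np.array(p["intrinsics"]); q=K@[c[0],-c[1],-c[2]]; return q[:2]/q[2]
def tool(o=None): 
    o=o or r.get_obs(); a=np.array(o["orientation"]); return np.array(o["tcp_pos"]),R.from_rotvec(a).as_matrix()
E
python3 - <<'E'
from h import *
np.set_printoptions(precision=3,suppress=True)
ps={n:r.grab_frame(n) for n in("scene","top")}
for n,p in ps.items():
    save(p,n+"0.png"); print(n,p["eye"],p["attitude"],p["intrinsics"],[k for k in p])
print(tool())
H=dict(pod_green_center=.018,pod_orange_center=.018,salt_shaker_center=.045,vanilla_bottle_center=.051,chute_green_stop=.037,chute_orange_stop=.037,tray=0,glass=0,timer=0,small_mug=0)
for t,z in H.items():
    for n,p in ps.items():
        for d in r.landmark_of(p,t)[:4]:
            print(t,n,round(d["conf"],2),np.array(d["point"]),onz(p,d["point"],z))
E
```

```text
scene [-0.457 -0.487  0.538] [ 1.033 -0.644 -1.017] [[456.545   0.    319.434]
 [  0.    456.545 235.684]
 [  0.      0.      1.   ]] ['pixels', 'intrinsics', 'eye', 'attitude', 'shot']
top [ 0.29  -0.005  1.158] [ 0.152 -0.173 -1.643] [[508.041   0.    323.12 ]
 [  0.    508.041 241.97 ]
 [  0.      0.      1.   ]] ['pixels', 'intrinsics', 'eye', 'attitude', 'shot']
(array([ 0.157, -0.656,  0.23 ]), array([[ 0.973,  0.233, -0.001],
       [ 0.233, -0.973,  0.002],
       [-0.   , -0.002, -1.   ]]))
pod_green_center top 0.56 [378.5 281.3] [ 0.427 -0.147  0.018]
pod_orange_center scene 0.63 [388.8 283.3] [ 0.433 -0.245  0.018]
pod_orange_center top 0.68 [426.2 275.7] [ 0.431 -0.256  0.018]
salt_shaker_center scene 0.9 [268.  228.6] [0.554 0.143 0.045]
salt_shaker_center scene 0.86 [342.3 220.8] [ 0.686 -0.029  0.045]
salt_shaker_center scene 0.8 [348.  284.7] [ 0.347 -0.178  0.045]
salt_shaker_center scene 0.75 [254.9 248.3] [0.428 0.107 0.045]
salt_shaker_center top 0.81 [244.3 233. ] [0.555 0.146 0.045]
salt_shaker_center top 0.8 [267.2 286.1] [0.432 0.101 0.045]
salt_shaker_center 
[... 260 characters left out ...]
e 0.95 [295.7 242.1] [0.517 0.037 0.037]
chute_green_stop scene 0.48 [416.6 261.2] [ 0.529 -0.284  0.037]
chute_green_stop top 0.61 [290.5 251.1] [0.508 0.045 0.037]
chute_orange_stop top 0.64 [435.5 234.9] [ 0.519 -0.284  0.037]
tray scene 0.95 [365.8 257.2] [ 0.574 -0.141  0.   ]
tray top 0.61 [361.7 219. ] [ 0.578 -0.125  0.   ]
glass scene 0.62 [445.2 308.5] [ 0.405 -0.378  0.   ]
glass scene 0.34 [256.2 250.8] [0.496 0.15  0.   ]
glass top 0.49 [270.7 286.3] [0.437 0.097 0.   ]
timer scene 0.57 [303.7 276.9] [ 0.414 -0.037  0.   ]
timer top 0.6 [329.5 286. ] [ 0.427 -0.037  0.   ]
small_mug scene 0.93 [231.  240.7] [0.527 0.254 0.   ]
small_mug top 0.56 [208.5 249.3] [0.534 0.236 0.   ]
```

View pics/scene0.png

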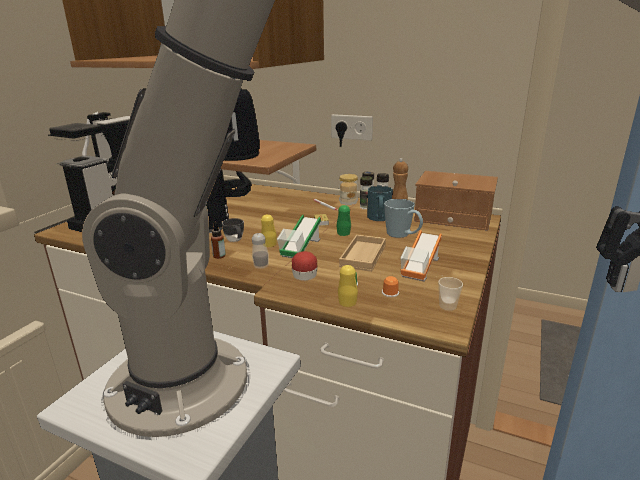

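View pics/top0.png

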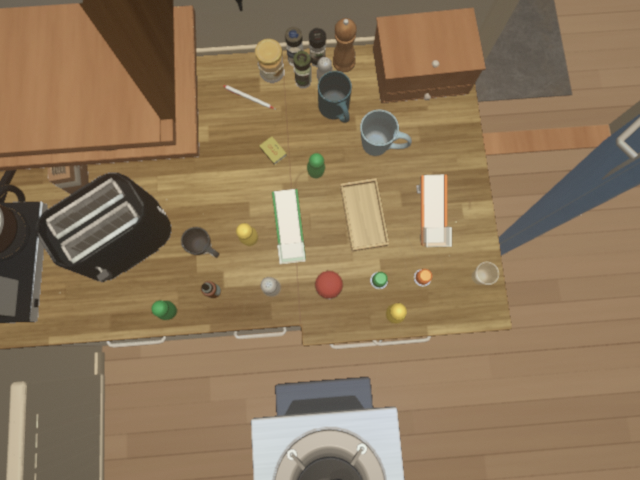

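The top view shows shaker-like things at yellow (246,233), yellow (398,312), green (316,163), green (162,310) and clear/grey-topped (269,286). The last one fits: clear body with salt, grey top, front row. The green pod is at (379,280), orange pod (424,276), vanilla (210,289), timer (329,285), glass (487,273) and mug (197,241).

```bash
cat > fit.py <<'E'
from h import *
from scipy.optimize import minimize
T=np.tan(np.radians(18)); S=8
def hull(p,P,o): 
    q=np.array([proj(p,x)-o for x in P])*S
    return cv2.convexHull(q.astype(np.float32)).astype(np.int32)
def fit(ps,g,hues,x0):
    data=[]
    for p in ps:
        u=proj(p,[g[0]+.05,g[1],.05]); o=(u-[48,48]).astype(int)
        c=p["pixels"][o[1]:o[1]+96,o[0]:o[0]+96]
        h=cv2.cvtColor(c,cv2.COLOR_RGB2HSV)
        m=((h[...,0]>=hues[0])&(h[...,0]<=hues[1])&(h[...,1]>hues[2])&(h[...,2]>hues[3])).astype(np.float32)
        n,l,st,_=cv2.connectedComponentsWithStats(m.astype(np.uint8),connectivity=8)
        m*=np.isin(l,[i for i in range(1,n) if st[i,4]>=25])
        data.append((p,o,m))
    def cost(v,ret=False):
        x,y,a=v; ca,sa=np.cos(a),np.sin(a); tot=0
        for p,o,m in data:
            im=np.zeros((96*S,96*S),np.uint8)
            for s in(-1,1):
                P=[[x+ca*X-sa*s*Y,y+sa*X+ca*s*Y,.0181+T*X+h] for X in(.02,.129) for Y in(.023,.029) for h in(0,.0095)]
                cv2.fillPoly(im,[hull(p,P,o)],255)
            f=cv2.resize(im,(96,96),interpolation=cv2.INTER_AREA)/255.
            tot+=np.abs(f-m).sum()/m.sum()
        return tot
    best=min((minimize(cost,[g[0]+dx,g[1]+dy,x0+da],method="Nelder-Mead",options=dict(initial_simplex=[[g[0]+dx+i,g[1]+dy+j,x0+da+k] for i,j,k in((0,0,0),(.01,0,0),(0,.006,0),(0,0,.08))])) for dx in(-.01,.01) for dy in(-.006,.006) for da in(-.1,0,.1)),key=lambda s:s.fun)
    return best.x,best.fun,[d[2].sum() for d in data]
if __name__=="__main__":
    np.set_printoptions(precision=4,suppress=True)
    ps=[r.grab_frame("top"),r.grab_frame("scene")]
    for nm,g,hu in(("green",(.512,.041),(45,90,90,40)),("orange",(.519,-.284),(4,16,180,120))):
        for q in(ps,ps[:1],ps[1:]): print(nm,fit(q,g,hu,0.))
    for t,z in(("tray",.024),("pod_green_center",0),("pod_orange_center",0),("salt_shaker_center",0),("vanilla_bottle_center",0)):
        for p in ps:
            for d in r.outline_of(p,t)[:5]:
                m=d["pixels"].astype(np.uint8); 
                c=max(cv2.findContours(m,0,2)[0],key=cv2.contourArea)
                print(t,p["shot"],round(d["conf"],2),d["rect"])
                if t=="tray": 
                    W=np.array([onz(p,u[0],z)[:2] for u in c]).astype(np.float32); print(cv2.minAreaRect(W*1000))
    save(ps[0],"topc.png",(140,160,360,180),2.2)
E
python3 fit.py
```

```text
green (array([0.5122, 0.0416, 0.0707]), np.float64(6.278462971093157), [np.float32(47.0), np.float32(573.0)])
green (array([ 0.7264, -0.1099,  0.7385]), np.float64(1.0), [np.float32(47.0)])
green (array([0.5   , 0.0373, 0.0487]), np.float64(0.9116107175854635), [np.float32(573.0)])
orange (array([ 0.509, -0.29 , -0.1  ]), np.float64(inf), [np.float32(0.0), np.float32(288.0)])
orange (array([ 0.509, -0.29 , -0.1  ]), np.float64(inf), [np.float32(0.0)])
orange (array([ 0.5583, -0.2941,  0.1831]), np.float64(1.5161220043572985), [np.float32(288.0)])
tray 3 0.93 [341.0, 180.4, 50.3, 72.5]
((583.9159545898438, -128.8546142578125), (169.2288818359375, 90.71234893798828), 5.632282733917236)
tray 4 0.57 [338.5, 236.8, 48.5, 37.5]
((556.2103271484375, -136.76698303222656), (206.12545776367188, 95.35345458984375), 6.43069314956665)
pod_green_center 3 0.81 [370.8, 268.1, 17.4, 20.5]
pod_green_center 3 0.5 [339.0, 180.2, 52.1, 70.6]
pod_green_center 3 0.24 [262.9, 277.4, 18.5, 19.9]
pod_orange_center 3 0.8 [414.3, 268.5, 19.1, 19.8]
pod_orange_center 4 0.68 [380.6, 274.9, 18.5, 22.8]
salt_shaker_center 3 0.79 [237.9, 224.0, 22.7, 22.2]
salt_shaker_center 3 0.7 [386.2, 301.3, 22.4, 25.7]
salt_shaker_center 3 0.7 [316.0, 270.3, 26.6, 29.5]
salt_shaker_center 3 0.64 [263.0, 277.1, 16.7, 18.0]
salt_shaker_center 3 0.63 [150.3, 299.8, 28.6, 20.1]
salt_shaker_center 4 0.89 [337.4, 207.2, 13.7, 27.8]
salt_shaker_center 4 0.87 [337.7, 267.4, 23.0, 38.0]
salt_shaker_center 4 0.85 [249.0, 231.3, 16.9, 37.7]
salt_shaker_center 4 0.78 [261.0, 215.3, 15.9, 30.8]
vanilla_bottle_center 3 0.67 [201.7, 280.6, 20.9, 17.6]
vanilla_bottle_center 4 0.9 [207.7, 220.1, 15.7, 39.5]fit.py:25: RuntimeWarning: divide by zero encountered in scalar divide
  tot+=np.abs(f-m).sum()/m.sum()
  np.max(np.abs(fsim[0] - fsim[1:])) <= fatol):
```

View pics/topc.png

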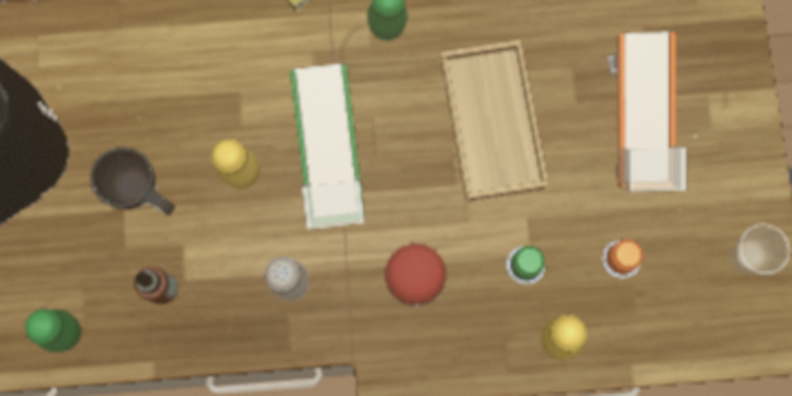

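```bash
cat > fit2.py <<'E'
from fit import *
def fit2(ps,g,sgn):
    data=[]
    for p in ps:
        u=proj(p,[g[0]+.07,g[1],.05]); o=(u-[40,40]).astype(int)
        c=p["pixels"][o[1]:o[1]+80,o[0]:o[0]+80].astype(np.float32)/255
        a=cv2.cvtColor(c,cv2.COLOR_RGB2LAB)[...,1]*sgn
        data.append((p,o,np.clip(a-np.median(a)-4,0,25)))
    def cost(v):
        x,y,a=v; ca,sa=np.cos(a),np.sin(a); tot=0
        for p,o,m in data:
            im=np.zeros((80*S,80*S),np.uint8); w=im.copy()
            def B(X,Y,Z): return [[x+ca*i-sa*j,y+sa*i+ca*j,.0181+T*i+h] for i in X for j in Y for h in Z]
            for s in(-1,1): cv2.fillPoly(im,[hull(p,B((.025,.129),(s*.023,s*.029),(-.003,.0095)),o)],255)
            cv2.fillPoly(w,[hull(p,B((.03,.16),(-.06,.06),(0,)),o)],255)
            f=cv2.GaussianBlur(cv2.resize(im,(80,80),interpolation=cv2.INTER_AREA)/255.,(0,0),.6); w=cv2.resize(w,(80,80))>0
            tot-=np.corrcoef(f[w],m[w])[0,1]
        return tot/len(data)
    best=min((minimize(cost,[g[0]+dx,g[1]+dy,da],method="Nelder-Mead",options=dict(initial_simplex=[[g[0]+dx+i,g[1]+dy+j,da+k] for i,j,k in((0,0,0),(.01,0,0),(0,.006,0),(0,0,.08))])) for dx in(-.01,.01) for dy in(-.006,.006) for da in(-.1,0,.1)),key=lambda s:s.fun)
    return best.x,best.fun
np.set_printoptions(precision=4,suppress=True)
ps=[r.grab_frame("top"),r.grab_frame("scene")]
for nm,g,s in(("green",(.512,.041),-1),("orange",(.519,-.284),1)):
    for q in(ps,ps[:1],ps[1:]): print(nm,fit2(q,g,s))
# crop-read corners of the rails' upper end (outer) and hood start, top picture
p=ps[0]
for nm,L in(("green",[(291,70),(347,65),(301,180),(360,177)]),("orange",[(620,32),(675,32),(621,148),(676,148)])):
    W=[onz(p,(c[0]/2.2+140,c[1]/2.2+160),z)[:2] for c,z in zip(L,(.069,.069,.036,.036))]
    a=(W[0]+W[1])/2;b=(W[2]+W[3])/2;d=a-b;print(nm,a,b,np.arctan2(d[1],d[0]),"w",np.linalg.norm(W[0]-W[1]),np.linalg.norm(W[2]-W[3]))
# round things: centre of outline rect, top view; z ~ mid-height
for nm,c,z in(("podg",(527,264),.004),("podo",(622,258),.004),("salt top",(283,272),.088),("timer",(416,274),.05),("vanilla base",(166,288),.01),("vanilla bulb",(146,278),.1),("yellow top",(568,332),.088)):
    print(nm,onz(p,(c[0]/2.2+140,c[1]/2.2+160),z))
E
python3 fit2.py
```

```text
green (array([0.5128, 0.0421, 0.0455]), np.float64(-0.9069112446510754))
green (array([0.5108, 0.0426, 0.0419]), np.float64(-0.9546376024937965))
green (array([0.4994, 0.0384, 0.0424]), np.float64(-0.8842251980887569))
orange (array([ 0.52  , -0.2849, -0.0494]), np.float64(-0.8396154820922769))
orange (array([ 0.5211, -0.285 , -0.05  ]), np.float64(-0.914252669799628))
orange (array([ 0.5203, -0.286 , -0.0326]), np.float64(-0.7761132809946601))
green [0.6395 0.047 ] [0.5306 0.0444] 0.023589881195576156 w 0.05705574275483464 0.060518270661080314
orange [ 0.6513 -0.2909] [ 0.5371 -0.285 ] -0.051515749216303044 w 0.05642178927229347 0.05686510180284617
podg [ 0.431  -0.1516  0.004 ]
podo [ 0.4294 -0.2509  0.004 ]
salt top [0.4315 0.0937 0.088 ]
timer [ 0.4241 -0.0346  0.05  ]
vanilla base [0.4347 0.2216 0.01  ]
vanilla bulb [0.4344 0.2224 0.1   ]
yellow top [ 0.3529 -0.1732  0.088 ]
```

```bash
cat > plan.py <<'E'
from h import *
import sys
# args: x,y,z,yaw ... ; prints the row numbers from the present pose
p,M=tool(); o=r.get_obs()
print("t",round(o["clock"],2),"tcp",p.round(4),"yaw",round(np.arctan2(M[1,0],M[0,0]),3),"w",round(o["grip_width"],4),"F",np.round(o["contact_force"],1))
for a in sys.argv[1:]:
    x,y,z,w=map(float,a.split(","))
    Rt=R.from_euler("z",w).as_matrix()@np.diag([1,-1,-1.])
    s=M.T@(np.array([x,y,z])-p)/.25; t=R.from_matrix(M.T@Rt).as_rotvec()/(np.pi/2)
    print(np.round(s,3).tolist()+np.round(t,3).tolist())
E
python3 plan.py .34,-.40,.2,.1 .434,-.150,.2,0.0
```

```text
t 1.8 tcp [ 0.1571 -0.6565  0.2313] yaw 0.235 w 0.0851 F [ 1.   0.3 -0.1]
[0.95, -0.828, 0.125, 0.0, -0.0, 0.086]
[1.549, -1.713, 0.125, 0.0, -0.0, 0.149]
```

Request:
{"name": "apply_moves", "arguments": {"rows": [[0.95,-0.83,0.12,0,0,0.09],[0.95,-0.83,0.12,0,0,0.09],[0.95,-0.83,0.12,0,0,0.09],[0.95,-0.83,0.12,0,0,0.09],[0.95,-0.83,0.12,0,0,0.09]], "claw": 0.75, "newtons": 30}}

```text
clock: 2.42
tcp_pos: [0.3384, -0.4013, 0.2019]
orientation: [3.137, 0.147, 0.001]
contact_force: [0.3, -0.4, 0.6]
grip_width: 0.064
gripper_force: 0.0
```

```bash
python3 plan.py .434,-.150,.2,0.0  .434,-.150,.1,0.0
```

```text
t 2.42 tcp [ 0.3384 -0.4013  0.2019] yaw 0.093 w 0.064 F [ 0.3 -0.4  0.6]
[0.474, -0.965, 0.007, 0.001, -0.0, 0.059]
[0.474, -0.966, 0.407, 0.001, -0.0, 0.059]
```

Request:
{"name": "apply_moves", "arguments": {"rows": [[0.47,-0.965,0,0,0,0.06],[0.47,-0.965,0,0,0,0.06],[0.47,-0.965,0,0,0,0.06],[0.47,-0.965,0,0,0,0.06],[0.47,-0.965,0.36,0,0,0.06]]}}

```text
clock: 3.05
tcp_pos: [0.4358, -0.1541, 0.1439]
orientation: [3.14, 0.009, 0.019]
contact_force: [1.1, -0.9, -1.3]
grip_width: 0.0642
gripper_force: 0.0
```

```bash
python3 plan.py .434,-.150,.06,0.0  .434,-.150,.013,0.0; python3 - <<'E'
from h import *
p=r.grab_frame("top"); save(p,"g1.png",(320,220,160,120),4)
E
```

```text
t 3.05 tcp [ 0.4358 -0.1541  0.1439] yaw 0.006 w 0.0642 F [ 1.1 -0.9 -1.3]
[-0.011, -0.017, 0.335, 0.001, -0.008, 0.003]
[-0.013, -0.017, 0.523, 0.001, -0.008, 0.003]
```

View pics/g1.png

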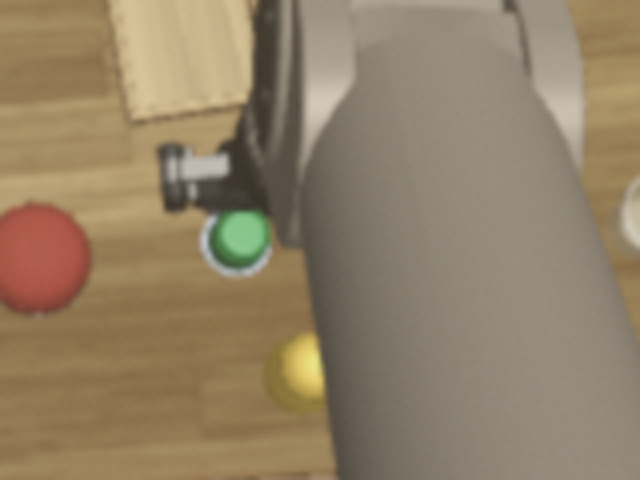

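Request:
{"name": "apply_moves", "arguments": {"rows": [[0,0,0.2,0,0,0],[0,0,0.2,0,0,0],[0,0,0.2,0,0,0]]}}

```text
clock: 3.48
tcp_pos: [0.4303, -0.158, 0.0919]
orientation: [3.141, -0.003, 0.002]
contact_force: [-0.0, -0.4, -0.0]
grip_width: 0.0639
gripper_force: 0.0
```

```bash
python3 plan.py .434,-.150,.013,0.0
```

```text
t 3.48 tcp [ 0.4303 -0.158   0.0919] yaw -0.002 w 0.0639 F [-0.  -0.4 -0. ]
[0.014, -0.032, 0.316, 0.0, -0.001, -0.001]
```

Request:
{"name": "apply_moves", "arguments": {"rows": [[0.014,-0.032,0.1,0,0,0],[0.014,-0.032,0.25,0,0,0],[0.014,-0.032,0.315,0,0,0],[0.014,-0.032,0.315,0,0,0]]}}

```text
clock: 3.98
tcp_pos: [0.4339, -0.1499, 0.0127]
orientation: [3.141, -0.002, 0.001]
contact_force: [-0.1, 0.2, 0.1]
grip_width: 0.0641
gripper_force: 0.0
```

Request:
{"name": "apply_moves", "arguments": {"rows": [[0,0,0,0,0,0],[0,0,0,0,0,0],[0,0,0,0,0,0],[0,0,0,0,0,0],[0,0,0,0,0,0]], "claw": 0, "newtons": 25}}

```text
clock: 4.6
tcp_pos: [0.4344, -0.1498, 0.0134]
orientation: [3.141, -0.002, 0.004]
contact_force: [-0.7, 0.3, 9.3]
grip_width: 0.0327
gripper_force: 24.2
```

Request:
{"name": "apply_moves", "arguments": {"rows": [[0,0,-0.1,0,0,0],[0,0,-0.3,0,0,0],[0,0,-0.5,0,0,0],[0,0,-0.5,0,0,0]]}}

```text
clock: 5.1
tcp_pos: [0.4362, -0.1501, 0.1412]
orientation: [3.139, -0.002, 0.014]
contact_force: [0.1, 0.0, -0.1]
grip_width: 0.0324
gripper_force: 25.6
```

```bash
python3 plan.py .607,.0465,.137,0.044
```

```text
t 5.1 tcp [ 0.4362 -0.1501  0.1412] yaw -0.001 w 0.0324 F [ 0.1  0.  -0.1]
[0.682, -0.787, 0.021, 0.002, -0.006, -0.029]
```

Request:
{"name": "apply_moves", "arguments": {"rows": [[0.685,-0.787,0.02,0,0,-0.028],[0.685,-0.787,0.02,0,0,-0.028],[0.685,-0.787,0.02,0,0,-0.028],[0.685,-0.787,0.02,0,0,-0.028],[0.685,-0.787,0.02,0,0,-0.028]]}}

```text
clock: 5.72
tcp_pos: [0.6062, 0.0527, 0.1313]
orientation: [-3.138, -0.077, -0.001]
contact_force: [-0.7, 0.2, 0.8]
grip_width: 0.0325
gripper_force: 25.6
```

Request:
{"name": "apply_moves", "arguments": {"rows": [[0,0,0.1,0,0,0],[0,0,0.14,0,0,0],[0,0,0.14,0,0,0]]}}

```text
clock: 6.1
tcp_pos: [0.6035, 0.0463, 0.0959]
orientation: [3.14, 0.066, -0.004]
contact_force: [-0.7, -1.1, -0.8]
grip_width: 0.0325
gripper_force: 25.6
```

```bash
python3 plan.py .607,.0465,.070,0.044;  python3 - <<'E'
from h import *
p=r.grab_frame("top"); save(p,"g2.png",(240,170,100,100),3)
q=r.grab_frame("scene"); save(q,"g2s.png",(250,180,120,90),5)
a=cv2.imread("pics/g2.png");b=cv2.imread("pics/g2s.png")[:300]
cv2.imwrite("pics/g2c.png",np.hstack([a,cv2.resize(b,(450,300))]))
E
```

```text
t 6.1 tcp [0.6035 0.0463 0.0959] yaw 0.042 w 0.0325 F [-0.7 -1.1 -0.8]
[0.014, -0.0, 0.104, 0.0, 0.001, -0.001]
```

View pics/g2c.png

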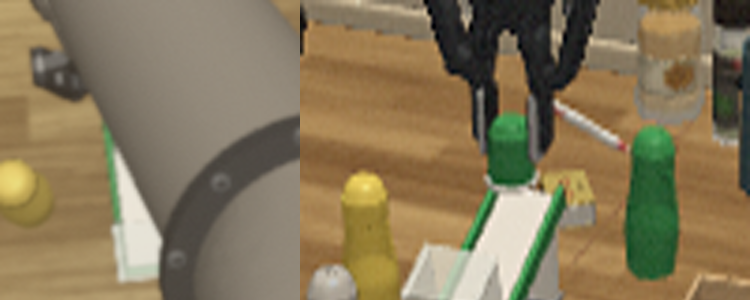

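The scene crop shows the green pod upright between the fingers above the upper lane; the top view is hidden by the arm. I'll lower it and release.

Request:
{"name": "apply_moves", "arguments": {"rows": [[0,0,0.06,0,0,0],[0,0,0.1,0,0,0],[0,0,0.104,0,0,0],[0,0,0.104,0,0,0]]}}

```text
clock: 6.7
tcp_pos: [0.6046, 0.0474, 0.0706]
orientation: [-3.141, -0.068, 0.0]
contact_force: [-0.4, -0.2, 0.8]
grip_width: 0.0326
gripper_force: 25.6
```

Request:
{"name": "apply_moves", "arguments": {"rows": [[0,0,0,0,0,0],[0,0,0,0,0,0],[0,0,0,0,0,0],[0,0,-0.1,0,0,0],[0,0,-0.3,0,0,0]], "claw": 0.75}}

```text
clock: 7.32
tcp_pos: [0.603, 0.047, 0.1446]
orientation: [3.14, 0.068, -0.007]
contact_force: [1.2, -0.0, 0.6]
grip_width: 0.0644
gripper_force: 0.0
```

```bash
python3 plan.py .607,.0465,.16,0 .434,-.252,.15,0.0;  python3 - <<'E'
from h import *
q=r.grab_frame("scene"); save(q,"g3.png",(250,180,120,90),5)
E
```

```text
t 7.33 tcp [0.603  0.047  0.1446] yaw 0.043 w 0.0644 F [ 1.2 -0.   0.6]
[0.016, 0.003, -0.062, 0.0, 0.003, 0.028]
[-0.727, 1.166, -0.018, 0.0, 0.003, 0.028]
```

View pics/g3.png

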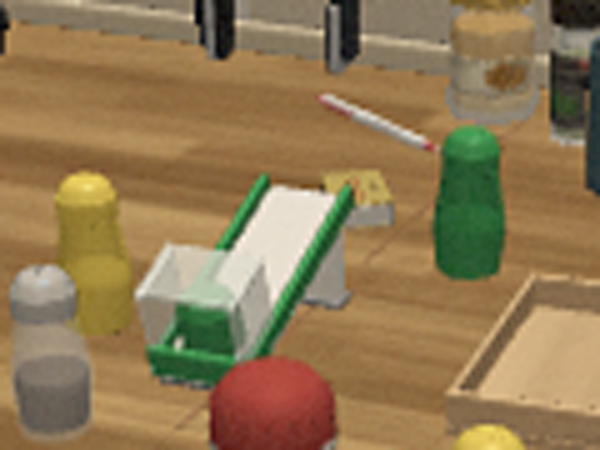

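The green pod sits under the hood against the lip (crop 205,325). Next is the orange pod.

Request:
{"name": "apply_moves", "arguments": {"rows": [[-0.36,0.58,-0.03,0,0,0.028],[-0.36,0.58,-0.03,0,0,0.028],[-0.36,0.58,-0.03,0,0,0.028],[-0.727,0.99,-0.02,0,0,0.028],[-0.727,0.99,-0.02,0,0,0.028]]}}

```text
clock: 8.0
tcp_pos: [0.4407, -0.1995, 0.1513]
orientation: [3.141, -0.001, 0.002]
contact_force: [1.0, -0.6, 0.1]
grip_width: 0.0635
gripper_force: 0.0
```

```bash
python3 plan.py .432,-.252,.08,0.0
```

```text
t 8.0 tcp [ 0.4407 -0.1995  0.1513] yaw -0.001 w 0.0635 F [ 1.  -0.6  0.1]
[-0.035, 0.21, 0.285, 0.0, -0.001, -0.0]
```

Request:
{"name": "apply_moves", "arguments": {"rows": [[-0.035,0.21,0,0,0,0],[-0.035,0.21,0.15,0,0,0],[-0.035,0.21,0.28,0,0,0],[-0.035,0.21,0.28,0,0,0],[-0.035,0.21,0.28,0,0,0]]}}

```text
clock: 8.62
tcp_pos: [0.4337, -0.2506, 0.082]
orientation: [3.141, -0.001, 0.002]
contact_force: [-0.4, -0.1, 0.4]
grip_width: 0.0641
gripper_force: 0.0
```

```bash
python3 plan.py .432,-.252,.0135,0.0; python3 - <<'E'
from h import *
for n in("top","scene"):
    p=r.grab_frame(n)
    for d in r.landmark_of(p,"pod_orange_center")[:2]: print(n,d["conf"],onz(p,d["point"],.018))
E
```

```text
t 8.62 tcp [ 0.4337 -0.2506  0.082 ] yaw -0.0 w 0.0641 F [-0.4 -0.1  0.4]
[-0.007, 0.005, 0.274, 0.0, -0.001, -0.0]
top 0.64 [ 0.42111922 -0.25020339  0.018     ]
top 0.63 [ 0.521024   -0.28100201  0.018     ]
scene 0.6 [ 0.4326411  -0.24841025  0.018     ]
```

Request:
{"name": "apply_moves", "arguments": {"rows": [[-0.01,0,0.12,0,0,0],[-0.01,0,0.23,0,0,0],[-0.01,0,0.274,0,0,0],[-0.01,0,0.274,0,0,0]]}}

```text
clock: 9.32
tcp_pos: [0.4304, -0.2504, 0.0125]
orientation: [-3.141, 0.001, 0.001]
contact_force: [-0.6, -0.5, 0.7]
grip_width: 0.0647
gripper_force: 0.0
```

Request:
{"name": "apply_moves", "arguments": {"rows": [[0,0,0,0,0,0],[0,0,0,0,0,0],[0,0,0,0,0,0],[0,0,0,0,0,0],[0,0,0,0,0,0]], "claw": 0}}

```text
clock: 9.95
tcp_pos: [0.4311, -0.2509, 0.0136]
orientation: [3.141, -0.001, 0.003]
contact_force: [-0.3, 0.5, 5.1]
grip_width: 0.0329
gripper_force: 24.5
```

Request:
{"name": "apply_moves", "arguments": {"rows": [[0,0,-0.1,0,0,0],[0,0,-0.3,0,0,0],[0,0,-0.5,0,0,0],[0,0,-0.5,0,0,0]]}}

```text
clock: 10.45
tcp_pos: [0.4331, -0.2519, 0.1418]
orientation: [3.137, -0.002, 0.013]
contact_force: [0.3, 0.4, 0.1]
grip_width: 0.0322
gripper_force: 25.3
```

```bash
python3 plan.py .612,-.290,.137,-0.05
```

```text
t 10.45 tcp [ 0.4331 -0.2519  0.1418] yaw -0.001 w 0.0322 F [0.3 0.4 0.1]
[0.715, 0.151, 0.026, 0.003, -0.005, 0.031]
```

Request:
{"name": "apply_moves", "arguments": {"rows": [[0.715,0.151,0.02,0,0,0.032],[0.715,0.151,0.02,0,0,0.032],[0.715,0.151,0.02,0,0,0.032],[0.715,0.151,0.02,0,0,0.032],[0.715,0.151,0.1,0,0,0.032]]}}

```text
clock: 11.08
tcp_pos: [0.6092, -0.2886, 0.112]
orientation: [3.14, -0.08, 0.001]
contact_force: [-1.1, -0.1, -0.2]
grip_width: 0.0329
gripper_force: 25.3
```

Request:
{"name": "apply_moves", "arguments": {"rows": [[0,0,0.08,0,0,0],[0,0,0.08,0,0,0],[0,0,0.08,0,0,0]]}}

```text
clock: 11.45
tcp_pos: [0.6087, -0.2885, 0.0925]
orientation: [3.141, -0.081, -0.0]
contact_force: [0.4, 0.3, -0.4]
grip_width: 0.0323
gripper_force: 25.3
```

```bash
python3 plan.py .612,-.290,.070,-0.05
```

```text
t 11.45 tcp [ 0.6087 -0.2885  0.0925] yaw -0.051 w 0.0323 F [ 0.4  0.3 -0.4]
[0.013, 0.005, 0.09, 0.0, 0.0, -0.001]
```

Request:
{"name": "apply_moves", "arguments": {"rows": [[0.01,0.004,0.05,0,0,0],[0.01,0.004,0.085,0,0,0],[0.01,0.004,0.09,0,0,0],[0.01,0.004,0.09,0,0,0]]}}

```text
clock: 11.95
tcp_pos: [0.6115, -0.2895, 0.0698]
orientation: [-3.14, 0.08, 0.0]
contact_force: [-0.8, -0.3, 0.0]
grip_width: 0.0329
gripper_force: 25.3
```

Request:
{"name": "apply_moves", "arguments": {"rows": [[0,0,0,0,0,0],[0,0,0,0,0,0],[0,0,0,0,0,0],[0,0,-0.1,0,0,0],[0,0,-0.35,0,0,0]], "claw": 0.8}}

```text
clock: 12.58
tcp_pos: [0.6092, -0.2886, 0.1551]
orientation: [-3.138, 0.08, 0.011]
contact_force: [0.6, -0.2, 1.0]
grip_width: 0.0682
gripper_force: 0.0
```

```bash
python3 plan.py .55,-.08,.22,0 .432,.098,.22,0.0;  python3 - <<'E'
from h import *
q=r.grab_frame("scene"); save(q,"o3.png",(340,200,120,120),5)
E
```

```text
t 12.57 tcp [ 0.6092 -0.2886  0.1551] yaw -0.051 w 0.0682 F [ 0.6 -0.2  1. ]
[-0.281, -0.822, -0.256, -0.002, 0.004, -0.032]
[-0.788, -1.509, -0.251, -0.002, 0.004, -0.032]
```

View pics/o3.png

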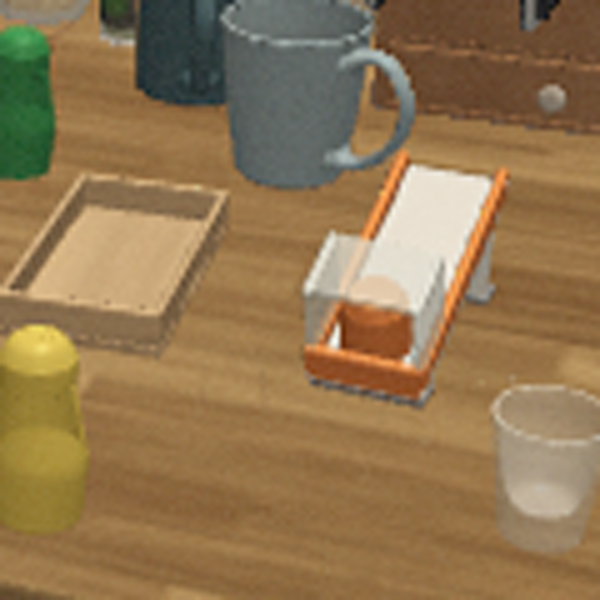

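The orange pod sits under the hood against its lip (crop 375,325), and the glass and tray are untouched. Next is the clear grey-topped salt shaker.

Request:
{"name": "apply_moves", "arguments": {"rows": [[-0.4,-0.75,-0.26,0,0,-0.032],[-0.4,-0.75,-0.26,0,0,-0.032],[-0.4,-0.75,-0.26,0,0,-0.032],[-0.6,-1,-0.26,0,0,-0.032],[-0.6,-1,-0.26,0,0,-0.032]], "claw": 0.9}}

```text
clock: 13.25
tcp_pos: [0.4735, -0.0301, 0.2232]
orientation: [3.141, 0.001, 0.002]
contact_force: [1.0, 0.8, -0.2]
grip_width: 0.0772
gripper_force: 0.0
```

```bash
python3 plan.py .432,.096,.15,0.0; python3 - <<'E'
from h import *
p=r.grab_frame("top"); save(p,"s1.png",(230,240,120,90),5)
c=[onz(p,(u/2.2+140,v/2.2+160),.024)[:2] for u,v in((443,52),(521,42),(546,187),(468,198))]
print(np.round(c,3),np.mean(c,0), np.arctan2(*(c[0]-c[3])[::-1]),np.arctan2(*(c[1]-c[2])[::-1]))
E
```

```text
t 13.25 tcp [ 0.4735 -0.0301  0.2232] yaw 0.001 w 0.0772 F [ 1.   0.8 -0.2]
[-0.166, -0.504, 0.292, 0.0, -0.001, 0.0]
[[ 0.661 -0.083]
 [ 0.665 -0.167]
 [ 0.507 -0.177]
 [ 0.502 -0.095]] [ 0.58367255 -0.13054059] 0.07582850040519036 0.06275065150854245
```

View pics/s1.png

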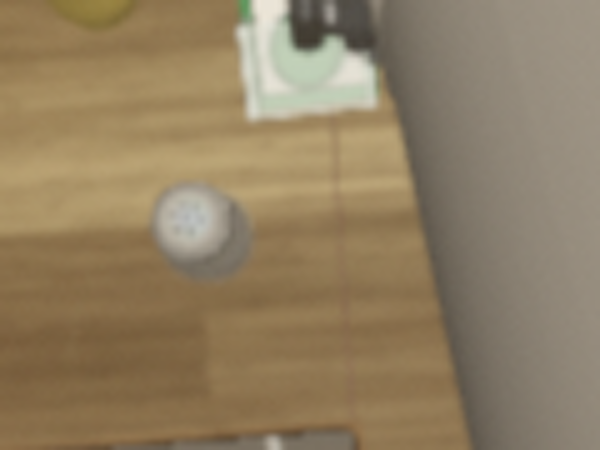

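The crop confirms a grey perforated top on a clear body at (192,221), so this is the salt shaker.

Request:
{"name": "apply_moves", "arguments": {"rows": [[-0.166,-0.496,0.1,0,0,0],[-0.166,-0.496,0.2,0,0,0],[-0.166,-0.496,0.29,0,0,0],[-0.166,-0.496,0.29,0,0,0],[-0.166,-0.496,0.29,0,0,0]]}}

```text
clock: 13.92
tcp_pos: [0.4342, 0.091, 0.1508]
orientation: [3.142, -0.004, 0.002]
contact_force: [1.0, 0.3, 1.4]
grip_width: 0.0768
gripper_force: 0.0
```

```bash
python3 plan.py .432,.094,.036,0.0
```

```text
t 13.93 tcp [0.4342 0.091  0.1508] yaw -0.002 w 0.0768 F [1.  0.3 1.4]
[-0.009, -0.012, 0.459, 0.0, -0.001, -0.001]
```

Request:
{"name": "apply_moves", "arguments": {"rows": [[-0.009,-0.01,0.12,0,0,0],[-0.009,-0.01,0.24,0,0,0],[-0.009,-0.01,0.36,0,0,0],[-0.009,-0.01,0.46,0,0,0],[-0.009,-0.01,0.46,0,0,0]]}}

```text
clock: 14.55
tcp_pos: [0.4313, 0.093, 0.0347]
orientation: [3.141, -0.005, -0.002]
contact_force: [-0.1, -0.0, 0.6]
grip_width: 0.077
gripper_force: 0.0
```

Request:
{"name": "apply_moves", "arguments": {"rows": [[0,0,0,0,0,0],[0,0,0,0,0,0],[0,0,0,0,0,0],[0,0,0,0,0,0],[0,0,0,0,0,0]], "claw": 0, "newtons": 30}}

```text
clock: 15.18
tcp_pos: [0.4323, 0.0947, 0.0365]
orientation: [-3.141, 0.001, -0.005]
contact_force: [-0.9, 0.7, 8.2]
grip_width: 0.0384
gripper_force: 29.4
```

Request:
{"name": "apply_moves", "arguments": {"rows": [[0,0,-0.1,0,0,0],[0,0,-0.3,0,0,0],[0,0,-0.5,0,0,0],[0,0,-0.5,0,0,0]]}}

```text
clock: 15.68
tcp_pos: [0.4336, 0.095, 0.164]
orientation: [-3.14, 0.002, -0.014]
contact_force: [0.0, -0.7, -2.5]
grip_width: 0.0381
gripper_force: 30.3
```

```bash
python3 plan.py .621,-.1275,.16,0.07
```

```text
t 15.68 tcp [0.4336 0.095  0.164 ] yaw -0.001 w 0.0381 F [ 0.  -0.7 -2.5]
[0.751, 0.889, 0.021, -0.001, -0.006, -0.045]
```

Request:
{"name": "apply_moves", "arguments": {"rows": [[0.3,0.355,0,0,0,-0.045],[0.3,0.355,0,0,0,-0.045],[0.751,0.889,0.02,0,0,-0.045],[0.751,0.889,0.02,0,0,-0.045],[0.751,0.889,0.02,0,0,-0.045]]}}

```text
clock: 16.3
tcp_pos: [0.6189, -0.1307, 0.1537]
orientation: [3.139, 0.107, -0.002]
contact_force: [0.7, 0.9, -1.0]
grip_width: 0.0381
gripper_force: 30.3
```

Request:
{"name": "apply_moves", "arguments": {"rows": [[0,0,0.05,0,0,0],[0,0,0.1,0,0,0],[0,0,0.1,0,0,0],[0,0,0.1,0,0,0]]}}

```text
clock: 16.8
tcp_pos: [0.6182, -0.1269, 0.1301]
orientation: [-3.139, -0.112, 0.0]
contact_force: [0.1, -0.3, -0.1]
grip_width: 0.0381
gripper_force: 30.3
```

```bash
python3 plan.py .621,-.1275,.043,0.07;  python3 - <<'E'
from h import *
q=r.grab_frame("scene"); save(q,"s2.png",(300,160,120,120),5)
E
```

```text
t 16.8 tcp [ 0.6182 -0.1269  0.1301] yaw 0.072 w 0.0381 F [ 0.1 -0.3 -0.1]
[0.011, 0.003, 0.349, -0.0, 0.0, 0.001]
```

View pics/s2.png

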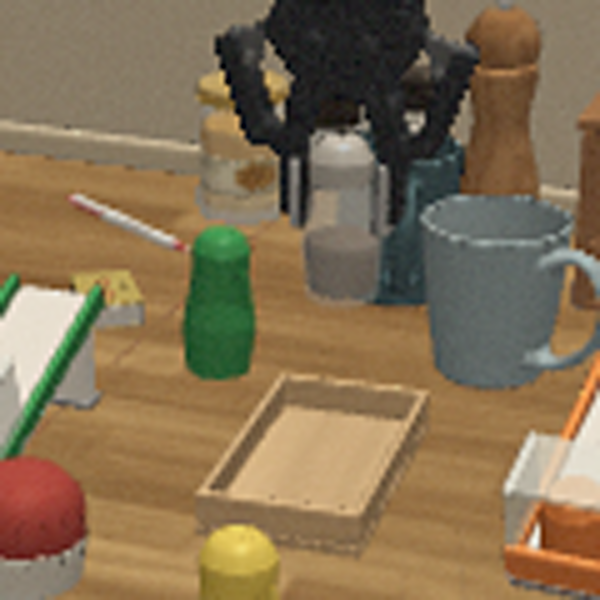

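The shaker hangs upright in the fingers above the far half of the tray. I'll lower it.

Request:
{"name": "apply_moves", "arguments": {"rows": [[0.01,0,0.12,0,0,0],[0.01,0,0.24,0,0,0],[0.01,0,0.32,0,0,0],[0.01,0,0.352,0,0,0],[0.01,0,0.352,0,0,0]]}}

```text
clock: 17.48
tcp_pos: [0.6218, -0.1277, 0.0426]
orientation: [3.14, 0.11, 0.002]
contact_force: [-0.4, -0.5, -0.8]
grip_width: 0.0383
gripper_force: 30.3
```

Request:
{"name": "apply_moves", "arguments": {"rows": [[0,0,0,0,0,0],[0,0,0,0,0,0],[0,0,0,0,0,0],[0,0,-0.1,0,0,0],[0,0,-0.25,0,0,0]], "claw": 0.75}}

```text
clock: 18.1
tcp_pos: [0.6199, -0.1278, 0.1041]
orientation: [-3.139, -0.11, 0.004]
contact_force: [0.6, -0.2, 0.1]
grip_width: 0.064
gripper_force: 0.0
```

Request:
{"name": "apply_moves", "arguments": {"rows": [[0,0,-0.25,0,0,0],[0,0,-0.5,0,0,0],[0,0,-0.5,0,0,0]]}}

```text
clock: 18.48
tcp_pos: [0.6244, -0.1281, 0.2359]
orientation: [3.138, 0.109, 0.017]
contact_force: [-0.1, 0.5, -1.3]
grip_width: 0.064
gripper_force: 0.0
```

```bash
python3 plan.py .435,.05,.2,0 .435,.222,.2,0
```

```text
t 18.48 tcp [ 0.6244 -0.1281  0.2359] yaw 0.07 w 0.064 F [-0.1  0.5 -1.3]
[-0.708, -0.764, 0.134, 0.001, -0.007, 0.044]
[-0.66, -1.45, 0.133, 0.001, -0.007, 0.044]
```

Request:
{"name": "apply_moves", "arguments": {"rows": [[-0.7,-0.76,0.1,0,0,0.044],[-0.7,-0.76,0.1,0,0,0.044],[-0.7,-0.76,0.1,0,0,0.044],[-0.7,-0.76,0.1,0,0,0.044],[-0.68,-1,0.13,0,0,0.044]]}}

```text
clock: 19.1
tcp_pos: [0.4312, 0.1037, 0.1968]
orientation: [3.139, -0.003, -0.002]
contact_force: [1.9, 0.1, 0.9]
grip_width: 0.0644
gripper_force: 0.0
```

```bash
python3 plan.py .435,.222,.17,0; python3 - <<'E'
from h import *
p=r.grab_frame("top");q=r.grab_frame("scene")
save(p,"v1.png",(180,180,200,150),4)
for a in(p,q):
    for d in r.landmark_of(a,"vanilla_bottle_center")[:2]: print(d["conf"],onz(a,d["point"],.051))
E
```

```text
t 19.1 tcp [0.4312 0.1037 0.1968] yaw -0.002 w 0.0644 F [1.9 0.1 0.9]
[0.015, -0.474, 0.106, 0.002, 0.001, -0.001]
0.5 [0.44437978 0.22880364 0.051     ]
0.49 [0.42025027 0.22773799 0.051     ]
```

View pics/v1.png

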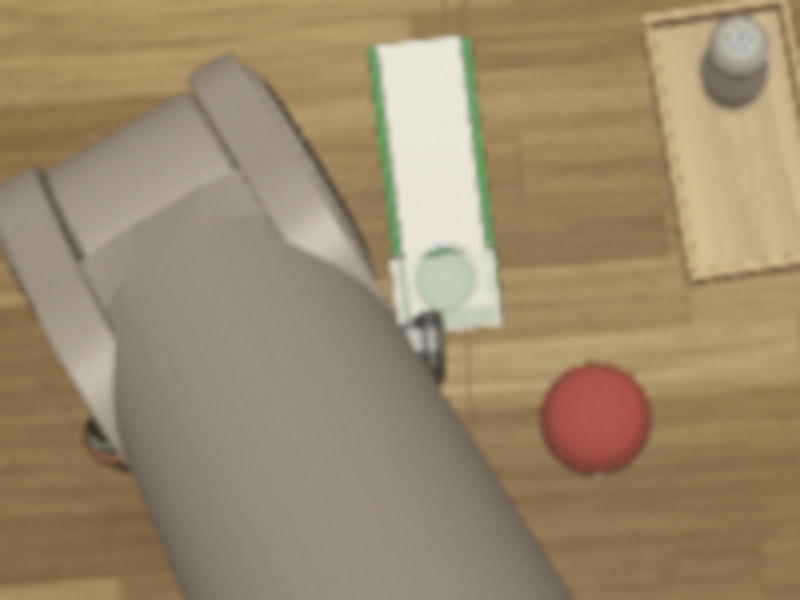

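The salt shaker stands in the far half of the tray (crop 735,60). The green pod is at its stop (445,278) and the timer is untouched.

Request:
{"name": "apply_moves", "arguments": {"rows": [[0.015,-0.474,0,0,0,0],[0.015,-0.474,0,0,0,0],[0.015,-0.474,0.1,0,0,0],[0.015,-0.474,0.1,0,0,0],[0.015,-0.474,0.1,0,0,0]]}}

```text
clock: 19.92
tcp_pos: [0.4387, 0.2216, 0.1728]
orientation: [3.141, -0.003, -0.0]
contact_force: [0.5, -0.3, 0.1]
grip_width: 0.064
gripper_force: 0.0
```

```bash
python3 plan.py .435,.222,.037,0
```

```text
t 19.93 tcp [0.4387 0.2216 0.1728] yaw -0.002 w 0.064 F [ 0.5 -0.3  0.1]
[-0.015, -0.002, 0.543, 0.0, 0.0, -0.001]
```

Request:
{"name": "apply_moves", "arguments": {"rows": [[-0.015,0,0.12,0,0,0],[-0.015,0,0.26,0,0,0],[-0.015,0,0.4,0,0,0],[-0.015,0,0.54,0,0,0],[-0.015,0,0.54,0,0,0]]}}

```text
clock: 20.55
tcp_pos: [0.4336, 0.2214, 0.0365]
orientation: [3.139, -0.001, -0.005]
contact_force: [-0.1, 1.5, 0.5]
grip_width: 0.0643
gripper_force: 0.0
```

Request:
{"name": "apply_moves", "arguments": {"rows": [[0,0,0,0,0,0],[0,0,0,0,0,0],[0,0,0,0,0,0],[0,0,0,0,0,0],[0,0,0,0,0,0]], "claw": 0}}

```text
clock: 21.18
tcp_pos: [0.4357, 0.224, 0.0392]
orientation: [-3.14, -0.001, -0.005]
contact_force: [-0.4, -0.3, 7.5]
grip_width: 0.0323
gripper_force: 28.9
```

Request:
{"name": "apply_moves", "arguments": {"rows": [[0,0,-0.1,0,0,0],[0,0,-0.3,0,0,0],[0,0,-0.6,0,0,0],[0,0,-0.6,0,0,0]]}}

```text
clock: 21.68
tcp_pos: [0.4363, 0.2245, 0.1921]
orientation: [-3.138, -0.001, -0.012]
contact_force: [0.3, -0.2, 0.2]
grip_width: 0.0322
gripper_force: 29.6
```

```bash
python3 plan.py .48,.0,.18,0.07 .546,-.133,.18,.07
```

```text
t 21.68 tcp [0.4363 0.2245 0.1921] yaw 0.0 w 0.0322 F [ 0.3 -0.2  0.2]
[0.174, 0.898, 0.047, -0.002, -0.005, -0.044]
[0.438, 1.43, 0.047, -0.002, -0.005, -0.044]
```

Request:
{"name": "apply_moves", "arguments": {"rows": [[0.2,0.9,0,0,0,-0.044],[0.2,0.9,0,0,0,-0.044],[0.2,0.9,0,0,0,-0.044],[0.2,0.9,0,0,0,-0.044],[0.3,1,0.04,0,0,-0.044]]}}

```text
clock: 22.3
tcp_pos: [0.5087, -0.03, 0.1774]
orientation: [3.138, 0.104, -0.001]
contact_force: [1.8, 0.7, -0.2]
grip_width: 0.0319
gripper_force: 29.6
```

```bash
python3 plan.py .546,-.133,.18,.07
```

```text
t 22.3 tcp [ 0.5087 -0.03    0.1774] yaw 0.067 w 0.0319 F [ 1.8  0.7 -0.2]
[0.121, 0.421, -0.01, 0.001, 0.0, -0.002]
```

Request:
{"name": "apply_moves", "arguments": {"rows": [[0.12,0.42,0,0,0,0],[0.12,0.42,0,0,0,0],[0.12,0.42,0.1,0,0,0],[0.12,0.42,0.2,0,0,0],[0.12,0.42,0.2,0,0,0]]}}

```text
clock: 22.92
tcp_pos: [0.5445, -0.1293, 0.1253]
orientation: [-3.139, -0.11, 0.008]
contact_force: [0.1, -0.1, -0.0]
grip_width: 0.0324
gripper_force: 29.6
```

```bash
python3 plan.py .546,-.133,.0445,.07;  python3 - <<'E'
from h import *
q=r.grab_frame("scene"); save(q,"v2.png",(300,160,120,120),5)
E
```

```text
t 22.93 tcp [ 0.5445 -0.1293  0.1253] yaw 0.07 w 0.0324 F [ 0.1 -0.1 -0. ]
[0.007, 0.016, 0.323, -0.001, 0.003, -0.0]
```

View pics/v2.png

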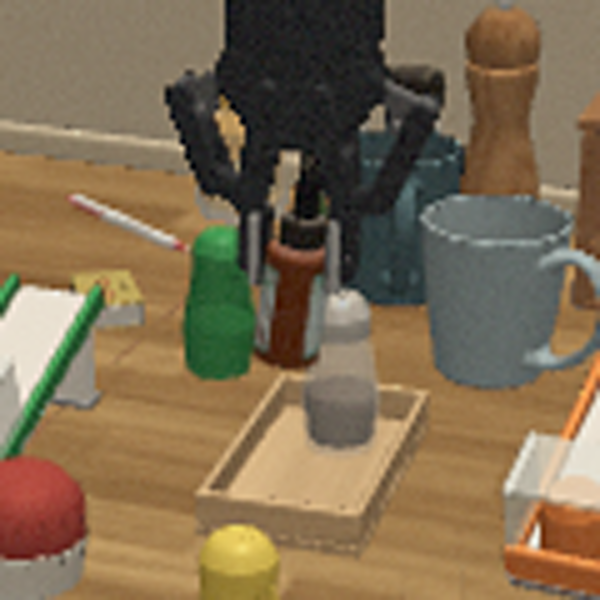

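The shaker stands in the tray (crop 340,430), and the bottle is upright in the fingers. I'll lower it.

Request:
{"name": "apply_moves", "arguments": {"rows": [[0.006,0.012,0.1,0,0,0],[0.006,0.012,0.2,0,0,0],[0.006,0.012,0.29,0,0,0],[0.006,0.012,0.325,0,0,0],[0.006,0.012,0.325,0,0,0]]}}

```text
clock: 23.6
tcp_pos: [0.5487, -0.1322, 0.0468]
orientation: [3.14, 0.11, 0.0]
contact_force: [0.2, 0.7, -1.1]
grip_width: 0.0319
gripper_force: 29.6
```

Request:
{"name": "apply_moves", "arguments": {"rows": [[0,0,0,0,0,0],[0,0,0,0,0,0],[0,0,0,0,0,0],[0,0,-0.1,0,0,0],[0,0,-0.25,0,0,0]], "claw": 0.65}}

```text
clock: 24.22
tcp_pos: [0.5475, -0.1322, 0.1088]
orientation: [-3.139, -0.11, 0.004]
contact_force: [0.3, -0.2, 0.4]
grip_width: 0.0554
gripper_force: 0.0
```

Request:
{"name": "apply_moves", "arguments": {"rows": [[0,0,-0.25,0,0,0],[0,0,-0.5,0,0,0],[-0.2,0.6,-0.5,0,0,0],[-0.3,1,-0.5,0,0,0],[-0.3,1,-0.5,0,0,0]]}}

```text
clock: 24.85
tcp_pos: [0.506, -0.3168, 0.2345]
orientation: [3.139, 0.11, 0.001]
contact_force: [0.3, -0.1, 0.8]
grip_width: 0.0559
gripper_force: 0.0
```

```bash
python3 plan.py;  python3 - <<'E'
from h import *
p=r.grab_frame("top");q=r.grab_frame("scene")
save(p,"f1.png",(140,150,380,190),1.6); save(q,"f2.png",(190,160,280,170),2.17)
a=cv2.imread("pics/f1.png");b=cv2.imread("pics/f2.png");b=cv2.resize(b,(a.shape[1],290))
cv2.imwrite("pics/f.png",np.vstack([a,b]))
E
```

```text
t 24.85 tcp [ 0.506  -0.3168  0.2345] yaw 0.07 w 0.0559 F [ 0.3 -0.1  0.8]
```

View pics/f.png

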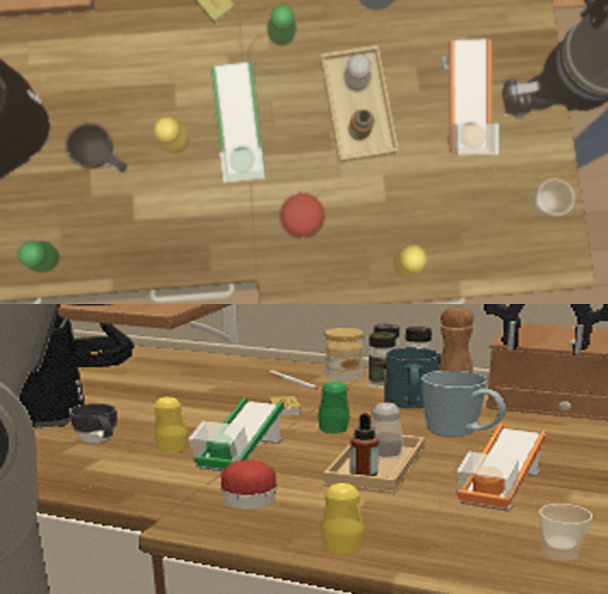

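Both pods sit at their stops under the hoods. The shaker (358,70) and bottle (362,122) stand upright in the tray, and the glass, timer and mug have not moved. The arm is clear, so I'm handing in.

```bash
python3 -c "
from bench import r
print(r.hand_in())"
```

```text
the job is handed in; nothing more can be done
None
```

The job is handed in at about 25 s on the clock: in the last pictures both pods sit at their own chute's stop, the salt shaker and vanilla bottle stand in the tray, and the glass, timer and mug look unmoved; the hand-in call returned no verdict.

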